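Make up two service kits from the bench stock

TASK

Make up the two service kits: put the orange filter, the white-faced gauge and the brass coupling in the red tray, and the black-faced gauge and the steel coupling in the blue tray. Everything goes one to a bay (any bay of the right tray), standing flat on the bay's floor the way up it is now. Leave the white filter, the green-lidded jar and the tape roll where they are.

Things in the scene. Friction and masses are not known exactly. Their poses are not given: they have to be found in the camera images.
- orange_filter_mid (a point): ORANGE spin-on filter can: upright cylinder 58 mm diameter, 62 mm tall, about 240 g, dark steel disc on top. The point is on its vertical axis, half-way up (31 mm up)
- white_gauge_mid (a point): WHITE-faced pressure gauge lying on its back, dial up: round steel case 48 mm diameter, 34 mm tall, about 160 g; a brass stem 10 mm diameter sticks out sideways along its own +x, reaching 34 mm from the case centre, its axis 19 mm above the underside. The point is on the case's axis, half-way up (17 mm)
- brass_coupling_mid (a point): BRASS (yellow metal) air-line coupling standing upright: round sleeve 32 mm diameter and 40 mm tall with an 18 mm diameter, 14 mm tall nipple on top (54 mm tall in all), about 120 g. The point is on its vertical axis, half-way up (27 mm up)
- black_gauge_mid (a point): BLACK-faced pressure gauge lying on its back, dial up: round steel case 48 mm diameter, 34 mm tall, about 160 g; a brass stem 10 mm diameter sticks out sideways along its own +x, reaching 34 mm from the case centre, its axis 19 mm above the underside. The point is on the case's axis, half-way up (17 mm)
- steel_coupling_mid (a point): STEEL (grey metal) air-line coupling standing upright: round sleeve 32 mm diameter and 40 mm tall with an 18 mm diameter, 14 mm tall nipple on top (54 mm tall in all), about 120 g. The point is on its vertical axis, half-way up (27 mm up)
- red_tray: red kit tray, 244 mm long (own x) by 120 mm wide (own y), fixed to the bench, with three equal open bays in a row along its x: bay centres at x = -80, 0 and +80 mm, y = 0; each bay is 76 mm (x) by 112 mm (y) inside. Floor 4 mm thick, outer walls and dividers 4 mm thick, their tops 12 mm above the bench. Origin at the centre of its underside, on the bench; z up
- blue_tray: blue kit tray, 164 mm long (own x) by 120 mm wide (own y), fixed to the bench, with two equal open bays in a row along its x: bay centres at x = -40 and +40 mm, y = 0; each bay is 76 mm (x) by 112 mm (y) inside. Floor 4 mm thick, outer walls and dividers 4 mm thick, their tops 12 mm above the bench. Origin at the centre of its underside, on the bench; z up
- white_filter_mid (a point): WHITE spin-on filter can: upright cylinder 58 mm diameter, 62 mm tall, about 240 g, dark steel disc on top; not wanted, stays. The point is on its vertical axis, half-way up (31 mm up)
- screw_jar_mid (a point): closed glass jar with a green lid and paper label, 55 mm diameter, 58 mm tall, 250 g; stays. The point is on its vertical axis, half-way up (29 mm up)
- tape_roll_mid (a point): yellow roll of tape lying flat, 58 mm diameter, 25 mm tall, 38 mm hole, 60 g; stays. The point is on its vertical axis, half-way up (12.5 mm up)
Things that resemble listed ones, but are neither listed nor needed, are in the scene too. Of the things shaped like the part that bears orange_filter_mid, the orange one is meant.

How it is judged:
By the outcome, as a careful person would: the job done as asked, in the order asked, and still so for the second after the job is handed in, with the robot touching nothing.
It also fails if it takes over 120 s, if anything falls off the work surface, if the arm or the gripper's body presses on something with over 40 N, if the wrist force passes 120 N, or if a joint passes its speed limit or range.

ROBOT

A 6-joint arm with a two-finger parallel gripper is mounted at the origin on the work surface. World frame = base frame: x ahead of the robot, y to its left, z up, the work surface at z = 0. Lengths are in mm, angles in rad, forces in N, time in s.
With the tool pointing down it reaches from about 350 to 1000 mm from the base axis. Payload 7.1 kg.
Tool frame: the origin (TCP) lies on the centre line of the jaws, within the pads' length; the fingertips stand 11 mm ahead of it and the grasp point (between the pads) lies 8 mm behind it; z points along the fingers, y is the line along which they close (so a half turn about z gives the same grasp; the last joint's range is limited). The gripper opens to 85 mm and grips with 20 to 120 N. Pads are 22 mm wide; open, the fingers measure 114 mm over their backs; the gripper's body (76 mm by 85 mm) begins 54 mm behind the grasp point. The pads swing forward as they close: fully open they stand 13 mm farther back than shut.
Start: joints at [1.242, 0.423, 1.63, -0, 1.089, -0.019], TCP at [190.511, 595.24, 242.319] pointing down, gripper open.
Joint ranges: [-3, 3], [-0.9, 2.11], [0.09, 2.58], [-1.31, 4.45], [0.11, 2.69], [-2.54, 2.54]. Speed limits (rad/s): [2.39, 2.39, 3.01, 3.14, 3.14, 3.14].

INTERFACE

Orientations are given as a rotation vector (axis times angle).
In Python, from station import arm gives the robot as it stands. The module is installed in compiled form; this text tells all that it offers.
- The arm moves only by the tool arm_command, never from a script. Its argument "series" is one flat list of numbers, 5 for each row, row after row: the shift along the tool's x, y, z in mm, then the turn about the tool's z in degrees, then the opening, from 0 (shut) to 1 (fully open). A call has 1 to 12 rows; each row shifts and turns the commanded pose from where the row before left it, along the tool's axes as they then stand; what a row does not reach is not made up. A row lasts 1/12 s, in which the tool goes at most 41.7 mm and 7.16 degrees, less where a joint would pass 70% of its speed; a pose out of reach is approached as far as the arm can. A call with a gripper value outside its range is refused whole. The fingers move at their own pace and stop on an object; the grip force is fixed at half the most. Time passes only in rows, so rows that do not move let the fingers close. It gives the time, the measured TCP pose, the force, the opening and the grip force at its end, in the units of the state.
- arm.state(): the state, without advancing time (a new reading comes with each control period).
- arm.get_image(name): name is "scene" or "top" or "wrist"; returns the picture (480x640x3 uint8, blue, green, red); there is no depth.
- arm.calibration(name): a dict with "fx", "fy", "cx", "cy" (pixels), "k1" (the pictures are not rectified: a ray, as slopes to the right and down, at radius r is drawn at 1 + k1 r^2 times it, then the intrinsics apply), "eye" and "rotation" of the camera in the world. Camera axes: x right, y down, z forward; pixel columns grow to the right and rows downward; lengths in mm; the calibration is good to about 2 mm. A picture is of the moment at which its call begins: read the wrist's pose just before it. calibration takes no time and is no camera call; for the wrist camera it gives the pose at the moment of the call.
- arm.hand_in(): hands the job in; it is judged then, once.
The state is a dict: "clock": time; "qpos": joint angles; "dq": joint speeds; "effort": joint torques, N m; "position": TCP position; "tool_rot": TCP orientation; "contact_force": force on the tool from outside, world axes, zero at the start; "wrist_torque": the same for the moment, N m; "grip_width": opening from 0.0 (shut) to 1.0 (fully open); "gripper_force": force on a finger pad.
Only numpy, scipy, OpenCV 4.12 (cv2) and the standard library are available. Lean on these libraries where they do the work, as an engineer would, in place of code of your own. Each camera call takes 0.05 s, during which the arm holds its last target. There are 200 camera calls.

## Working session

There is one attempt and no reset: what is moved stays moved. The work goes in short steps, Python scripts to look and compute and a tool call to move; the robot and the scene stay as the last step left them, time stands still between calls to the robot, and variables do not carry over. Pictures are saved under pics/ and viewed, at most 14 in all, crops included, and the job is handed in when it is done.

Besides the shell and the picture viewer there is one more tool, called after "Request:" in YAML: its name, and indented under it one key for each argument. arm_command: Moves the arm, as the interface text tells. Its arguments: {"type":"object","properties":{"series":{"type":"array"}},"required":["series"]}

```bash
mkdir -p pics; python3 - <<'E'
from station import arm
import cv2
s=arm.state();print(s)
for n in("top","scene"):
    cv2.imwrite(f"pics/{n}0.png",arm.get_image(n));print(n,arm.calibration(n))
print(arm.calibration("wrist"))
E
```

```text
{'clock': 0.0, 'qpos': array([ 1.24201177e+00,  4.23835525e-01,  1.63074595e+00,  2.03352374e-05,
        1.08861468e+00, -1.90015022e-02]), 'dq': array([-2.67458398e-04,  9.15438509e-05,  1.03461936e-03,  1.30314361e-04,
        4.49695716e-04,  2.93511579e-04]), 'effort': array([-7.51698080e-04, -5.57380986e+01, -2.81744152e+01, -6.26716769e-05,
        7.31717490e-03,  1.28306718e-05]), 'position': array([190.32119395, 594.7233438 , 241.52702909]), 'tool_rot': array([-4.84631653e-01, -3.10368747e+00,  2.47564800e-03]), 'contact_force': array([ 0.59885207,  0.50159919, -0.08985586]), 'wrist_torque': array([ 0.00100646, -0.03634854, -0.02737681]), 'gripper_force': 0.0, 'grip_width': 1.0035123134344575}
top {'fx': 512.5320239618774, 'fy': 512.5320239618774, 'cx': 313.6570744555568, 'cy': 246.97180129362613, 'k1': -0.006046169047611135, 'eye': array([320.93281518,  -6.46403933, 983.3909354 ]), 'rotation': array([-2.10811501,  2.14695025, -0.21120961])}
scene {'fx': 584.1799589265876, 'fy': 584.1799589265876, 'cx': 315.98731230683467, 'cy': 234.3252439356683, 'k1': 0.0031506682909082082, 'eye': array([1059.39864893,  458.40664252,  905.96484119]), 'rotation': array([-1.08142176, -2.46882644,  0.90207447])}
{'fx': 396.52548739768866, 'fy': 396.52548739768866, 'cx': 321.00714266391446, 'cy': 235.7040885918913, 'k1': -0.08239988336688202, 'eye': array([119.8439766 , 617.31984533, 372.66061898]), 'rotation': array([2.33386912, 1.70301103, 0.2549912 ])}
```

View pics/top0.png

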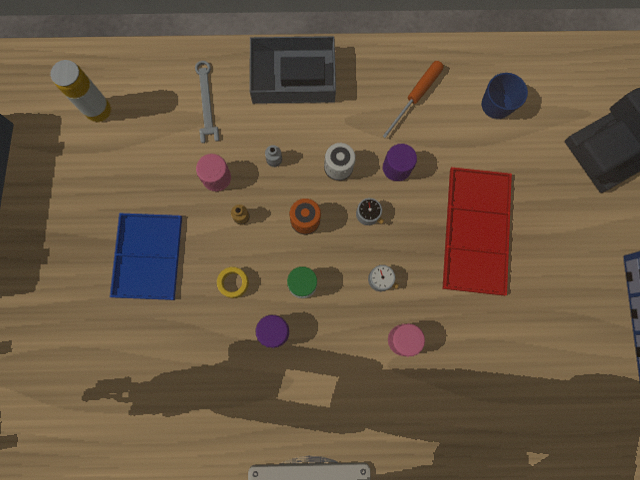

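View pics/scene0.png

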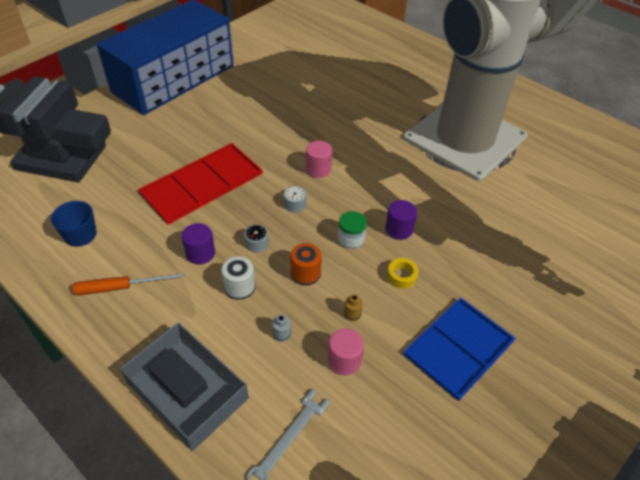

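The top view shows orange filter (305,213), white gauge (382,277), brass coupling (239,212), black gauge (370,210), steel coupling (273,154), red tray around (478,231) and blue tray around (147,256). The scene view agrees with this. Next I measure these positions.

```bash
cat >h.py <<'E'
import numpy as np, cv2
from scipy.spatial.transform import Rotation as R
from station import arm
def ray(c,px):
    K=np.array([[c['fx'],0,c['cx']],[0,c['fy'],c['cy']],[0,0,1.]])
    u=cv2.undistortPoints(np.array([[px]],float),K,np.array([c['k1'],0,0,0,0.]))[0,0]
    return R.from_rotvec(c['rotation']).apply([u[0],u[1],1])
def at(c,px,z):
    d=ray(c,px); return c['eye']+d*(z-c['eye'][2])/d[2]
def proj(c,p):
    q=R.from_rotvec(c['rotation']).inv().apply(np.array(p,float)-c['eye']); s=q[:2]/q[2]
    s=s*(1+c['k1']*(s@s)); return np.array([c['fx']*s[0]+c['cx'],c['fy']*s[1]+c['cy']])
E
python3 - <<'E'
from h import *
im=cv2.imread('pics/top0.png');c=arm.calibration('top')
for n,p,z in [('orange',(305,213),62),('whiteG',(382,277),34),('wstem',(397,288),19),('brass',(238,209),54),('black',(370,209),34),('bstem',(382,222),19),('steel',(273,151),54),('whiteF',(340,156),62),('jar',(302,281),58),('tape',(232,282),25),('purp1',(400,160),60),('purp2',(272,331),60),('pink1',(213,165),60),('pink2',(407,341),60)]:
    print(n,at(c,p,z).round())
hsv=cv2.cvtColor(im,cv2.COLOR_BGR2HSV)
for n,m in [('red',cv2.inRange(hsv,(0,200,60),(4,255,255))|cv2.inRange(hsv,(176,200,60),(180,255,255))),('blue',cv2.inRange(hsv,(105,180,60),(125,255,255)))]:
    k=max(cv2.findContours(m,0,2)[0],key=cv2.contourArea)
    w=np.array([at(c,p[0],12)[:2] for p in k.astype(float)],np.float32)
    r=cv2.minAreaRect(w);print(n,r)
E
```

```text
orange [560.  -3.  62.]
whiteG [ 442. -145.   34.]
wstem [ 422. -174.   19.]
brass [572. 122.  54.]
black [ 573. -127.   34.]
bstem [ 551. -151.   19.]
steel [686.  56.  54.]
whiteF [670. -71.  62.]
jar [434.   5.  58.]
tape [439. 136.  25.]
purp1 [ 661. -185.   60.]
purp2 [345.  59.  60.]
pink1 [657. 169.  60.]
pink2 [ 323. -180.   60.]
red ((534.353271484375, -337.99261474609375), (121.69287872314453, 243.3288116455078), 82.67292022705078)
blue ((495.6340026855469, 300.9921875), (165.8987274169922, 112.94231414794922), 1.388572335243225)
```

```bash
cat >>h.py <<'E'
def go(p,yaw=None):
    "shift in present tool axes, then turn (deg) so that tool y is at yaw or yaw+180"
    s=arm.state(); r=R.from_rotvec(s['tool_rot']); M=r.as_matrix()
    now=np.degrees(np.arctan2(M[1,1],M[0,1]))
    d=r.inv().apply(np.array(p,float)-s['position'])
    t=None if yaw is None else (now-yaw+90)%180-90
    print('t',round(s['clock'],2),'pos',s['position'].round(1),'yaw',now.round(1),'q6',s['qpos'][5].round(2),'w',round(s['grip_width'],2),'shift',d.round(1),'n',round(np.abs(np.linalg.norm(d))/40,1),'turn',t)
    print('tilt z',M[:,2].round(3))
E
python3 -c "
from h import *
go((560,-3,175),82.7)"
```

```text
t 0.1 pos [190.4 594.8 241.6] yaw 72.2 q6 -0.02 w 1.0 shift [-534.3 -456.5   67.2] n 17.6 turn -10.451987198062241
tilt z [-0.    -0.001 -1.   ]
```

Request:
arm_command:
  series: [-26.7, -22.8, 3.4, 0, 1, -26.7, -22.8, 3.4, 0, 1, -26.7, -22.8, 3.4, 0, 1, -26.7, -22.8, 3.4, 0, 1, -26.7, -22.8, 3.4, 0, 1, -26.7, -22.8, 3.4, 0, 1, -26.7, -22.8, 3.4, 0, 1, -26.7, -22.8, 3.4, 0, 1, -26.7, -22.8, 3.4, 0, 1, -26.7, -22.8, 3.4, 0, 1, -26.7, -22.8, 3.4, 0, 1, -26.7, -22.8, 3.4, 0, 1]

```text
clock: 1.1
position: [412.7, 235.3, 201.3]
tool_rot: [-0.484, -3.104, 0.0]
contact_force: [1.0, 1.0, -0.4]
grip_width: 0.997
gripper_force: 0.0
```

Request:
arm_command:
  series: [-26.7, -22.8, 3.4, 0, 1, -26.7, -22.8, 3.4, 0, 1, -26.7, -22.8, 3.4, 0, 1, -26.7, -22.8, 3.4, 0, 1, -26.7, -22.8, 3.4, 0, 1, -26.7, -22.8, 3.4, 0, 1, -26.7, -22.8, 3.4, 0, 1, -26.7, -22.8, 3.4, 0, 1, 0, 0, 0, -5.2, 1, 0, 0, 0, -5.2, 1, 0, 0, 0, 0, 1, 0, 0, 0, 0, 1]

```text
clock: 2.1
position: [559.8, -1.9, 174.0]
tool_rot: [-0.206, -3.134, 0.0]
contact_force: [-0.4, -0.5, -0.3]
grip_width: 1.002
gripper_force: 0.0
```

```bash
cat >>h.py <<'E'
def wrist(name):
    c=arm.calibration('wrist'); im=arm.get_image('wrist'); cv2.imwrite(f'pics/{name}.png',im)
    return c,im
E
python3 -c "
from h import *
go((560,-3,175),82.7)
c,im=wrist('w1')
print(proj(c,(560,-3,62)))"
```

```text
t 2.1 pos [559.8  -1.9 174. ] yaw 82.5 q6 -1.46 w 1.0 shift [-0.4 -1.  -1. ] n 0.0 turn -0.21484700415663838
tilt z [-0.001  0.    -1.   ]
[319.90411175 235.37614963]
```

View pics/w1.png

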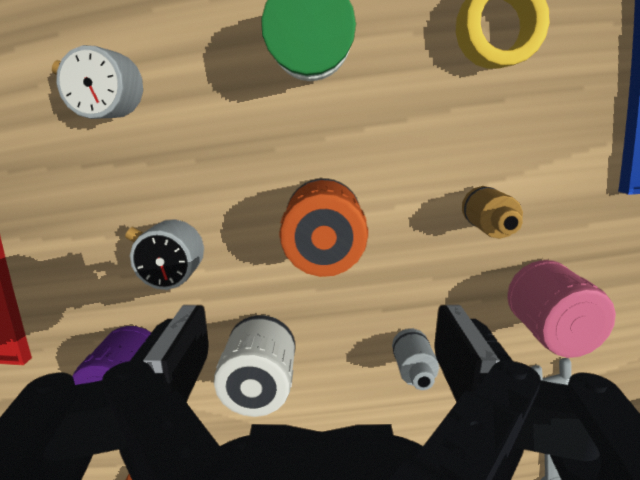

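The wrist view shows the orange disc at (324,237), white dial (91,82) with stem (57,66), black dial (160,262) with stem (131,233), brass top (511,222) and steel top (424,381). All the parts are visible at once.

```bash
python3 -c "
from h import *
c=arm.calibration('wrist')
for n,p,z in [('orange',(324,237),62),('wG',(91,82),34),('wst',(55,67),19),('bG',(160,262),34),('bst',(130,233),19),('brass',(511,222),54),('steel',(424,381),54),('wF',(251,389),62),('jar',(309,23),58)]: print(n,at(c,p,z).round(1))
go((559,-4,32),82.7)"
```

```text
orange [ 5.615e+02 -3.000e-01  6.200e+01]
wG [ 442.8 -140.9   34. ]
wst [ 425.8 -173.2   19. ]
bG [ 573.5 -124.1   34. ]
bst [ 552.1 -149.    19. ]
brass [570.  124.9  54. ]
steel [687.9  60.2  54. ]
wF [671.4 -69.   62. ]
jar [434.5   7.6  58. ]
t 2.15 pos [559.8  -1.7 174.1] yaw 82.5 q6 -1.46 w 1.0 shift [  0.4  -2.4 142.1] n 3.6 turn -0.19267540399772543
tilt z [-0.001  0.    -1.   ]
```

Request:
arm_command:
  series: [-1, 1, 35, 0, 1, 0, 0, 35, 0, 1, 0, 0, 35, 0, 1, 0, 0, 37, 0, 1, 0, 0, 0, 0, 1, 0, 0, 0, 0, 0.3, 0, 0, 0, 0, 0.3, 0, 0, 0, 0, 0.3, 0, 0, 0, 0, 0.3, 0, 0, 0, 0, 0.3, 0, 0, 0, 0, 0.3, 0, 0, 0, 0, 0.3]

```text
clock: 3.15
position: [563.0, -0.9, 34.9]
tool_rot: [0.201, 3.131, 0.0]
contact_force: [-1.5, 0.3, 9.3]
grip_width: 0.666
gripper_force: 64.2
```

```bash
python3 -c "
from h import *
go((614,-348,150),82.7)"
```

```text
t 3.15 pos [563.   -0.9  34.9] yaw 82.6 q6 -1.47 w 0.67 shift [ -95.6 -337.6 -114.9] n 9.2 turn -0.06268091024001876
tilt z [ 0.004 -0.    -1.   ]
```

Request:
arm_command:
  series: [0, 0, -30, 0, 0.3, 0, 0, -40, 0, 0.3, 0, 0, -40, 0, 0.3, -9.6, -33.8, -5, 0, 0.3, -9.6, -33.8, 0, 0, 0.3, -9.6, -33.8, 0, 0, 0.3, -9.6, -33.8, 0, 0, 0.3, -9.6, -33.8, 0, 0, 0.3, -9.6, -33.8, 0, 0, 0.3, -9.6, -33.8, 0, 0, 0.3, -9.6, -33.8, 0, 0, 0.3, -9.6, -33.8, 0, 0, 0.3]

```text
clock: 4.15
position: [607.9, -315.6, 148.7]
tool_rot: [0.202, 3.134, -0.001]
contact_force: [0.5, 0.1, -0.8]
grip_width: 0.666
gripper_force: 65.1
```

Request:
arm_command:
  series: [-9.6, -33.8, 0, 0, 0.3, 0, 0, 0, 0, 0.3, 0, 0, 0, 0, 0.3]

```text
clock: 4.4
position: [612.9, -350.6, 148.2]
tool_rot: [0.206, 3.133, -0.001]
contact_force: [0.4, 1.5, -3.2]
grip_width: 0.664
gripper_force: 65.2
```

```bash
python3 -c "
from h import *
go((614,-348,42),82.7)
c,im=wrist('w2')
for k in (-122,-42,-38,38,42,122):
  for j in (-60,60):
    u=np.array([.992,-.128]);v=np.array([.128,.992]); p=np.array([534.4,-338])+k*u+j*v
    q=proj(c,(*p,12)); cv2.circle(im,(int(q[0]),int(q[1])),3,(0,255,255),-1)
cv2.imwrite('pics/w2a.png',im)"
```

```text
t 4.4 pos [ 612.9 -350.6  148.2] yaw 82.5 q6 -1.98 w 0.66 shift [ -0.6   2.8 106.2] n 2.7 turn -0.22352880598531044
tilt z [ 0.001 -0.001 -1.   ]
```

View pics/w2a.png

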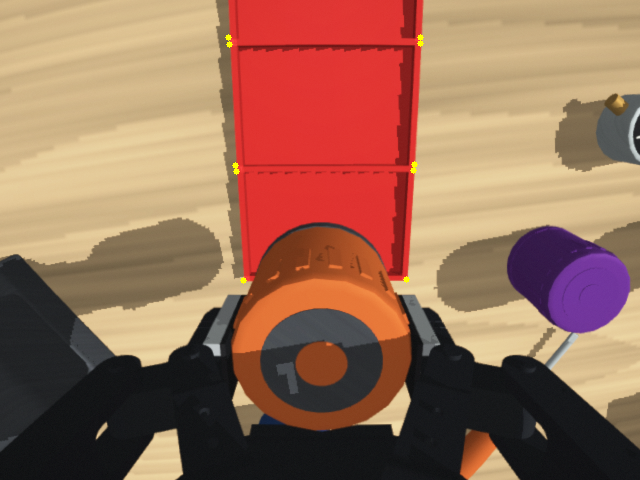

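The tray corners project onto the picture within about 2 mm, and the filter is held squarely. Lowering it now.

Request:
arm_command:
  series: [0, 2, 35, 0, 0.3, 0, 0, 35, 0, 0.3, 0, 0, 25, 0, 0.3, 0, 0, 13, 0, 0.3, 0, 0, 0, 0, 0.3, 0, 0, 0, 0, 0.3, 0, 0, 0, 0, 0.3]

```text
clock: 5.03
position: [613.9, -345.8, 40.3]
tool_rot: [0.2, 3.134, -0.0]
contact_force: [-0.1, 0.2, -2.2]
grip_width: 0.667
gripper_force: 70.0
```

Request:
arm_command:
  series: [0, 0, 1.2, 0, 0.3, 0, 0, 0, 0, 0.3, 0, 0, 0, 0, 0.9, 0, 0, 0, 0, 0.9, 0, 0, 0, 0, 0.9, 0, 0, 0, 0, 0.9, 0, 0, -30, 0, 0.9, 0, 0, -35, 0, 1, 0, 0, -35, 0, 1, 0, 0, -35, 0, 1, 0, 0, 0, 0, 1]

```text
clock: 5.95
position: [617.2, -348.8, 181.6]
tool_rot: [0.201, 3.124, -0.009]
contact_force: [1.8, -0.5, -0.2]
grip_width: 1.002
gripper_force: 0.0
```

```bash
python3 -c "
from h import *
go((444,-143,174),-27)
c,im=wrist('w3')"
```

```text
t 5.95 pos [ 617.2 -348.8  181.6] yaw 82.6 q6 -1.97 w 1.0 shift [198.2 181.9   4.5] n 6.7 turn -70.35720866873106
tilt z [ 0.011 -0.006 -1.   ]
```

Request:
arm_command:
  series: [24.8, 22.7, 0.5, 0, 1, 24.8, 22.7, 0.5, 0, 1, 24.8, 22.7, 0.5, 0, 1, 24.8, 22.7, 0.5, 0, 1, 24.8, 22.7, 0.5, 0, 1, 24.8, 22.7, 0.5, 0, 1, 24.8, 22.7, 0.5, 0, 1, 24.8, 22.7, 0.5, 0, 1, 0, 0, 0, 7, 1, 0, 0, 0, 7, 1, 0, 0, 0, 7, 1, 0, 0, 0, 7, 1]

```text
clock: 7.0
position: [439.2, -140.6, 168.4]
tool_rot: [-0.962, -2.989, -0.0]
contact_force: [0.0, -0.2, 0.5]
grip_width: 0.998
gripper_force: 0.0
```

Request:
arm_command:
  series: [0, 0, 0, 7, 1, 0, 0, 0, 7, 1, 0, 0, 0, 7, 1, 0, 0, 0, 7, 1, 0, 0, 0, 7, 1, 0, 0, 0, 7, 1, 0, 0, 0, 7, 1, 0, 0, 0, 7, 1, 0, 0, 0, 7, 1, 0, 0, 0, 7, 1, 0, 0, 0, 7, 1, 0, 0, 0, 7, 1]

```text
clock: 8.0
position: [439.2, -140.8, 168.2]
tool_rot: [-2.715, -1.577, 0.002]
contact_force: [-0.7, -0.0, -1.0]
grip_width: 0.998
gripper_force: 0.0
```

```bash
python3 -c "
from h import *
arm.get_image('top')
go((444,-143,20),-30)
c,im=wrist('w4')
print(proj(c,(444,-143,34)))"
```

```text
t 8.05 pos [ 439.2 -140.8  168.3] yaw -30.1 q6 0.19 w 1.0 shift [  0.6   5.5 148.3] n 3.7 turn -0.11976156134986127
tilt z [-0.002  0.001 -1.   ]
[327.50407608 226.03364199]
```

View pics/w4.png

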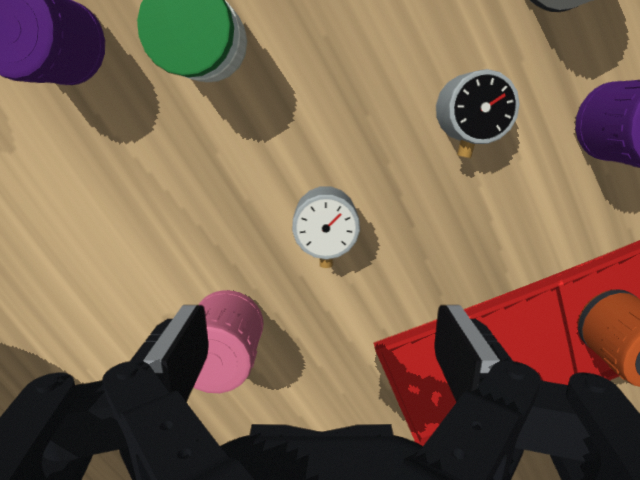

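Request:
arm_command:
  series: [0, 5, 40, 0, 1, 0, 0, 40, 0, 1, 0, 0, 40, 0, 1, 0, 0, 29, 0, 1, 0, 0, 0, 0, 1, 0, 0, 0, 0, 0.3, 0, 0, 0, 0, 0.3, 0, 0, 0, 0, 0.3, 0, 0, 0, 0, 0.3, 0, 0, 0, 0, 0.3, 0, 0, 0, 0, 0.3, 0, 0, 0, 0, 0.3]

```text
clock: 9.1
position: [445.3, -143.8, 22.4]
tool_rot: [2.709, 1.586, 0.003]
contact_force: [-1.5, 0.7, 5.2]
grip_width: 0.541
gripper_force: 60.7
```

Request:
arm_command:
  series: [0, 0, 0, 0, 0.3, 0, 0, 0, 0, 0.3]

```text
clock: 9.27
position: [445.3, -143.8, 22.4]
tool_rot: [2.709, 1.586, 0.003]
contact_force: [-2.6, 1.4, 5.5]
grip_width: 0.544
gripper_force: 60.7
```

```bash
python3 -c "
from h import *
go((450,-327.5,130),82.7)"
```

```text
t 9.27 pos [ 445.3 -143.8   22.4] yaw -29.3 q6 0.17 w 0.54 shift [-157.8   94.4 -107.4] n 5.3 turn 67.99167532001329
tilt z [ 0.003 -0.001 -1.   ]
```

Request:
arm_command:
  series: [0, 0, -30, 0, 0.3, 0, 0, -38, 0, 0.3, 0, 0, -38, 0, 0.3, -30.8, 20.7, 0, 0, 0.3, -30.8, 20.7, 0, 0, 0.3, -30.8, 20.7, 0, 0, 0.3, -30.8, 20.7, 0, 0, 0.3, -30.8, 20.7, 0, 0, 0.3, 0, 0, 0, 6.8, 0.3, 0, 0, 0, 6.8, 0.3, 0, 0, 0, 6.8, 0.3, 0, 0, 0, 6.8, 0.3]

```text
clock: 10.27
position: [459.1, -329.0, 128.1]
tool_rot: [3.009, 0.895, 0.003]
contact_force: [-1.0, -0.0, -2.4]
grip_width: 0.539
gripper_force: 62.8
```

Request:
arm_command:
  series: [0, 0, 0, 6.8, 0.3, 0, 0, 0, 6.8, 0.3, 0, 0, 0, 6.8, 0.3, 0, 0, 0, 6.8, 0.3, 0, 0, 0, 6.8, 0.3, 0, 0, 0, 6.8, 0.3, 0, 0, 0, 0, 0.3]

```text
clock: 10.85
position: [459.3, -328.7, 128.1]
tool_rot: [3.133, -0.207, 0.004]
contact_force: [0.7, -0.3, -2.3]
grip_width: 0.537
gripper_force: 62.7
```

```bash
python3 -c "
from h import *
go((460,-328.5,27),-97.3)"
```

```text
t 10.85 pos [ 459.3 -328.7  128.1] yaw -97.6 q6 1.06 w 0.54 shift [  0.4  -0.4 101.1] n 2.5 turn -0.2551631024989973
tilt z [ 0.002 -0.002 -1.   ]
```

Request:
arm_command:
  series: [0, 0, 40, 0, 0.3, 0, 0, 35, 0, 0.3, 0, 0, 18, 0, 0.3, 0, 0, 8, 0, 0.3, 0, 0, 0, 0, 0.3, 0, 0, 0, 0, 0.3, 0, 0, 0, 0, 0.3]

```text
clock: 11.43
position: [459.6, -328.9, 26.4]
tool_rot: [3.134, -0.198, 0.003]
contact_force: [0.1, 0.5, -2.0]
grip_width: 0.539
gripper_force: 67.8
```

Request:
arm_command:
  series: [0, 0, 0, 0, 0.75, 0, 0, 0, 0, 0.75, 0, 0, 0, 0, 0.75, 0, 0, -15, 0, 0.75, 0, 0, -35, 0, 0.75, 0, 0, -35, 0, 1, 0, 0, -35, 0, 1, 0, 0, -30, 0, 1, 0, 0, 0, 0, 1]

```text
clock: 12.18
position: [462.0, -330.7, 181.6]
tool_rot: [3.129, -0.2, 0.014]
contact_force: [0.4, 0.2, 0.0]
grip_width: 0.999
gripper_force: 0.0
```

```bash
python3 -c "
from h import *
c,im=wrist('w5')
go((571,123.5,175),-97.3)"
```

```text
t 12.23 pos [ 460.9 -329.9  179. ] yaw -97.3 q6 1.06 w 1.0 shift [  51.3 -463.7    2.6] n 11.7 turn -0.029770476534523027
tilt z [ 0.006 -0.005 -1.   ]
```

View pics/w5.png

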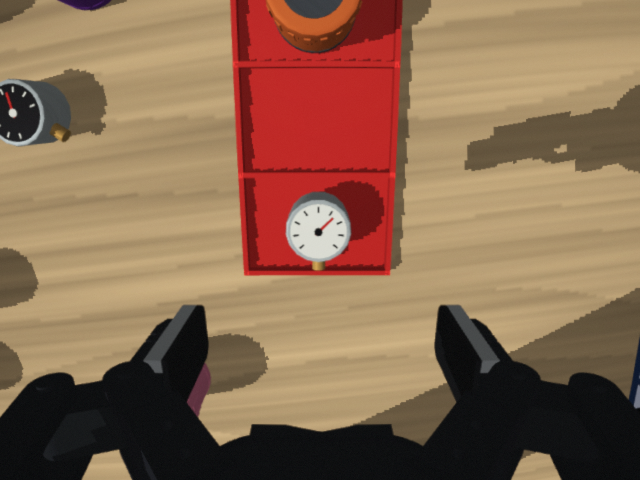

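The white gauge sits in the near bay with its dial at (318,232) and stem tip at (318,268), close to the front wall at row 266–273. I'll check the clearance.

```bash
python3 -c "
from h import *
c=arm.calibration('wrist')
for n,p,z in [('dial',(318,232),38),('tip',(318,269),23),('wall in',(318,267),12),('wall out',(318,274),12),('divider',(318,172),12),('or',(315,0),66)]: print(n,at(c,p,z).round(1))"
```

```text
dial [ 457.1 -328.    38. ]
tip [ 423.  -323.4   23. ]
wall in [ 420.4 -323.    12. ]
wall out [ 414.3 -322.2   12. ]
divider [ 496.1 -333.    12. ]
or [ 599.8 -345.1   66. ]
```

The gauge clears both walls, so I go on to the brass coupling.

Request:
arm_command:
  series: [4.3, -38.6, 0, 0, 1, 4.3, -38.6, 0, 0, 1, 4.3, -38.6, 0, 0, 1, 4.3, -38.6, 0, 0, 1, 4.3, -38.6, 0, 0, 1, 4.3, -38.6, 0, 0, 1, 4.3, -38.6, 0, 0, 1, 4.3, -38.6, 0, 0, 1, 4.3, -38.6, 0, 0, 1, 4.3, -38.6, 0, 0, 1, 4.3, -38.6, 0, 0, 1, 4.3, -38.6, 0, 0, 1]

```text
clock: 13.23
position: [568.7, 126.2, 173.9]
tool_rot: [3.135, -0.201, -0.003]
contact_force: [0.6, 1.0, 0.7]
grip_width: 0.998
gripper_force: 0.0
```

Request:
arm_command:
  series: [0, 0, 0, 0, 1, 0, 0, 0, 0, 1]

```text
clock: 13.4
position: [568.9, 126.2, 173.8]
tool_rot: [3.135, -0.195, -0.002]
contact_force: [-0.8, -1.1, 0.3]
grip_width: 0.998
gripper_force: 0.0
```

```bash
python3 -c "
from h import *
go((571,123.5,30),-97.3)
c,im=wrist('w6')
print(proj(c,(571,123.5,54)))"
```

```text
t 13.4 pos [568.9 126.2 173.8] yaw -97.1 q6 1.89 w 1.0 shift [  2.6   2.4 143.8] n 3.6 turn 0.1697689143190928
tilt z [-0.002 -0.    -1.   ]
[324.26533564 230.14825702]
```

View pics/w6.png

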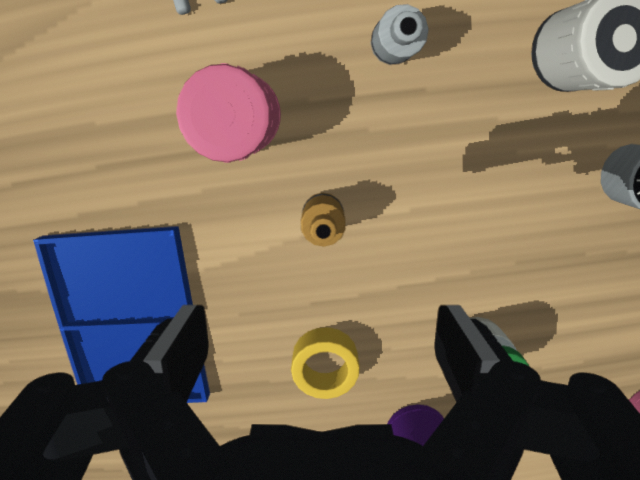

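Brass top at (323,231), as predicted; blue tray's far edge runs from (36,240) to (178,227).

Request:
arm_command:
  series: [2.5, 2.5, 40, 0, 1, 0, 0, 40, 0, 1, 0, 0, 40, 0, 1, 0, 0, 33, 0, 1, 0, 0, 0, 0, 0.7, 0, 0, 0, 0, 0.1, 0, 0, 0, 0, 0.1, 0, 0, 0, 0, 0.1, 0, 0, 0, 0, 0.1, 0, 0, 0, 0, 0.1, 0, 0, 0, 0, 0.1, 0, 0, 0, 0, 0.1]

```text
clock: 14.45
position: [573.5, 121.6, 25.0]
tool_rot: [-3.134, 0.201, -0.007]
contact_force: [0.4, -2.1, 7.3]
grip_width: 0.354
gripper_force: 59.2
```

Request:
arm_command:
  series: [0, 0, 0, 0, 0.1, 0, 0, 0, 0, 0.1]

```text
clock: 14.62
position: [573.5, 121.6, 25.0]
tool_rot: [-3.134, 0.201, -0.007]
contact_force: [0.3, -1.1, 8.3]
grip_width: 0.352
gripper_force: 59.2
```

```bash
python3 -c "
from h import *
go((535,-338,140),-97.3)
c=arm.calibration('top');"
```

```text
t 14.62 pos [573.5 121.6  25. ] yaw -97.3 q6 1.89 w 0.35 shift [  21.1  460.6 -115.4] n 11.9 turn -0.04140148172676561
tilt z [ 0.005  0.001 -1.   ]
```

Request:
arm_command:
  series: [0, 0, -35, 0, 0.1, 0, 0, -40, 0, 0.1, 0, 0, -40, 0, 0.1, 1.8, 38.4, 0, 0, 0.1, 1.8, 38.4, 0, 0, 0.1, 1.8, 38.4, 0, 0, 0.1, 1.8, 38.4, 0, 0, 0.1, 1.8, 38.4, 0, 0, 0.1, 1.8, 38.4, 0, 0, 0.1, 1.8, 38.4, 0, 0, 0.1, 1.8, 38.4, 0, 0, 0.1, 1.8, 38.4, 0, 0, 0.1]

```text
clock: 15.62
position: [543.4, -225.3, 139.0]
tool_rot: [3.134, -0.201, 0.004]
contact_force: [-0.7, -0.1, -1.1]
grip_width: 0.354
gripper_force: 59.7
```

Request:
arm_command:
  series: [1.8, 38.4, 0, 0, 0.1, 1.8, 38.4, 0, 0, 0.1, 1.8, 38.4, 0, 0, 0.1, 0, 0, 0, 0, 0.1, 0, 0, 0, 0, 0.1]

```text
clock: 16.03
position: [533.9, -340.5, 138.7]
tool_rot: [3.133, -0.207, 0.004]
contact_force: [0.0, 0.5, -0.8]
grip_width: 0.352
gripper_force: 59.9
```

```bash
python3 -c "
from h import *
go((535,-338,29.5),-97.3)"
```

```text
t 16.03 pos [ 533.9 -340.5  138.7] yaw -97.5 q6 1.12 w 0.35 shift [  0.5  -2.8 109.2] n 2.7 turn -0.24627873958736757
tilt z [ 0.002 -0.001 -1.   ]
```

Request:
arm_command:
  series: [0, -2, 40, 0, 0.1, 0, 0, 40, 0, 0.1, 0, 0, 20, 0, 0.1, 0, 0, 9.5, 0, 0.1, 0, 0, 0, 0, 0.1, 0, 0, 0, 0, 0.1, 0, 0, 0, 0, 0.1]

```text
clock: 16.62
position: [535.1, -335.5, 28.9]
tool_rot: [3.135, -0.2, 0.002]
contact_force: [-0.1, -0.3, 0.0]
grip_width: 0.361
gripper_force: 62.1
```

Request:
arm_command:
  series: [0, 0, 0, 0, 0.65, 0, 0, 0, 0, 0.65, 0, 0, 0, 0, 0.65, 0, 0, -15, 0, 0.65, 0, 0, -35, 0, 0.65, 0, 0, -35, 0, 1, 0, 0, -35, 0, 1, 0, 0, -30, 0, 1, 0, 0, 0, 0, 1, 0, 0, 0, 0, 1]

```text
clock: 17.45
position: [535.5, -337.1, 181.1]
tool_rot: [3.132, -0.201, 0.008]
contact_force: [0.6, 0.4, 0.0]
grip_width: 0.998
gripper_force: 0.0
```

```bash
python3 -c "
from h import *
c,im=wrist('w7')
# stem of black gauge: two estimates
for a in [(552.1-573.5,-149+124.1),(551-573,-151+127)]: print(np.degrees(np.arctan2(a[1],a[0])))
go((573.5,-125.5,175),-41)
c=arm.calibration('top')
im=cv2.imread('pics/top0.png'); hsv=cv2.cvtColor(im,cv2.COLOR_BGR2HSV)
m=cv2.inRange(hsv,(100,120,30),(130,255,255));m[:200]=0;m[320:]=0;m[:,200:]=0
k=max(cv2.findContours(m,0,2)[0],key=cv2.contourArea)
print(cv2.minAreaRect(np.array([at(c,p[0],12)[:2] for p in k.astype(float)],np.float32)))"
```

```text
-130.67700755701375
-132.51044707800085
t 17.5 pos [ 534.4 -336.3  179. ] yaw -97.4 q6 1.12 w 1.0 shift [  11.8 -214.1    3.9] n 5.4 turn -56.35466258414637
tilt z [ 0.002 -0.001 -1.   ]
((494.46661376953125, 303.5820617675781), (121.09405517578125, 163.18338012695312), 86.61895751953125)
```

View pics/w7.png

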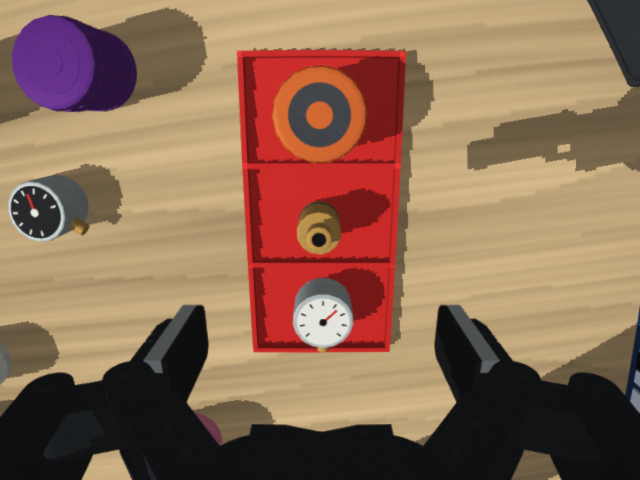

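Red kit: filter, coupling and gauge stand in their own bays. Next is the black gauge.

Request:
arm_command:
  series: [2, -35.7, 0.7, 0, 1, 2, -35.7, 0.7, 0, 1, 2, -35.7, 0.7, 0, 1, 2, -35.7, 0.7, 0, 1, 2, -35.7, 0.7, 0, 1, 2, -35.7, 0.7, 0, 1, 0, 0, 0, -7, 1, 0, 0, 0, -7, 1, 0, 0, 0, -7, 1, 0, 0, 0, -7, 1, 0, 0, 0, -7, 1, 0, 0, 0, -7, 1]

```text
clock: 18.5
position: [572.4, -124.9, 171.7]
tool_rot: [-2.994, -0.944, 0.005]
contact_force: [0.6, -0.9, 1.0]
grip_width: 0.996
gripper_force: 0.0
```

Request:
arm_command:
  series: [0, 0, 0, -7, 1, 0, 0, 0, -7, 1, 0, 0, 0, 0, 1]

```text
clock: 18.75
position: [572.4, -125.1, 171.8]
tool_rot: [-2.858, -1.299, 0.004]
contact_force: [-0.2, 0.6, 0.3]
grip_width: 0.996
gripper_force: 0.0
```

```bash
python3 -c "
from h import *
go((573.5,-125.5,19),-41)
c,im=wrist('w8')
print(proj(c,(573.5,-125.5,34)))
cv2.imwrite('pics/w8c.png',im[120:340,200:450])"
```

```text
t 18.75 pos [ 572.4 -125.1  171.8] yaw -41.1 q6 0.48 w 1.0 shift [  0.6   1.6 152.8] n 3.8 turn -0.10813046721882813
tilt z [-0.003  0.001 -1.   ]
[321.8515861  224.84671716]
```

View pics/w8.png

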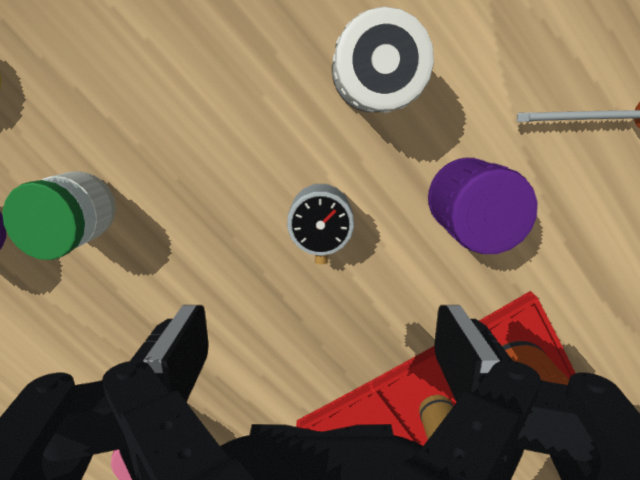

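Black dial at (320,225) with the stem pointing straight down; purple can at (485,205). I'll descend with the jaws partly closed to stay clear of it.

Request:
arm_command:
  series: [0, 1, 40, 0, 0.75, 0, 0, 40, 0, 0.75, 0, 0, 40, 0, 0.75, 0, 0, 32, 0, 0.75, 0, 0, 0, 0, 0.75, 0, 0, 0, 0, 0.3, 0, 0, 0, 0, 0.3, 0, 0, 0, 0, 0.3, 0, 0, 0, 0, 0.3, 0, 0, 0, 0, 0.3, 0, 0, 0, 0, 0.3]

```text
clock: 19.72
position: [575.1, -126.2, 22.8]
tool_rot: [2.862, 1.293, 0.003]
contact_force: [-0.4, -0.5, -1.3]
grip_width: 0.541
gripper_force: 61.5
```

```bash
python3 -c "
from h import *
go((460,305.6,140),-93.4)"
```

```text
t 19.72 pos [ 575.1 -126.2   22.8] yaw -41.4 q6 0.49 w 0.54 shift [ 248.1 -371.5 -117.7] n 11.5 turn 52.034335552884755
tilt z [ 0.002 -0.001 -1.   ]
```

Request:
arm_command:
  series: [0, 0, -38, 0, 0.3, 0, 0, -40, 0, 0.3, 0, 0, -40, 0, 0.3, 20.7, -31, 0, 0, 0.3, 20.7, -31, 0, 0, 0.3, 20.7, -31, 0, 0, 0.3, 20.7, -31, 0, 0, 0.3, 20.7, -31, 0, 0, 0.3, 20.7, -31, 0, 0, 0.3, 20.7, -31, 0, 0, 0.3, 20.7, -31, 0, 0, 0.3, 20.7, -31, 0, 0, 0.3]

```text
clock: 20.72
position: [487.3, 199.9, 140.1]
tool_rot: [2.863, 1.294, 0.002]
contact_force: [0.1, -1.3, -1.7]
grip_width: 0.536
gripper_force: 62.7
```

Request:
arm_command:
  series: [20.7, -31, 0, 0, 0.3, 20.7, -31, 0, 0, 0.3, 20.7, -31, 0, 0, 0.3, 0, 0, 0, 6.5, 0.3, 0, 0, 0, 6.5, 0.3, 0, 0, 0, 6.5, 0.3, 0, 0, 0, 6.5, 0.3, 0, 0, 0, 6.5, 0.3, 0, 0, 0, 6.5, 0.3, 0, 0, 0, 6.5, 0.3, 0, 0, 0, 6.5, 0.3]

```text
clock: 21.63
position: [459.2, 306.3, 140.0]
tool_rot: [-3.14, 0.101, -0.001]
contact_force: [0.3, -0.6, -2.8]
grip_width: 0.541
gripper_force: 62.5
```

Request:
arm_command:
  series: [0, 0, 0, 0, 0.3, 0, 0, 0, 0, 0.3]

```text
clock: 21.8
position: [459.2, 306.2, 139.8]
tool_rot: [-3.14, 0.087, -0.001]
contact_force: [0.1, -0.4, -1.2]
grip_width: 0.536
gripper_force: 62.5
```

```bash
python3 -c "
from h import *
go((460,305.6,27),-93.4)
c,im=wrist('w9')
for k in (-82,-2,2,82):
  for j in (-60,60):
    u=np.array([.998,-.059]);v=np.array([.059,.998]); p=np.array([494.5,303.6])+k*u+j*v
    q=proj(c,(*p,12)); cv2.circle(im,(int(q[0]),int(q[1])),3,(0,255,255),-1)
cv2.imwrite('pics/w9a.png',im)"
```

```text
t 21.8 pos [459.2 306.2 139.8] yaw -93.2 q6 2.19 w 0.54 shift [  0.8   0.6 112.8] n 2.8 turn 0.23639076565775952
tilt z [ 0.  0. -1.]
```

View pics/w9a.png

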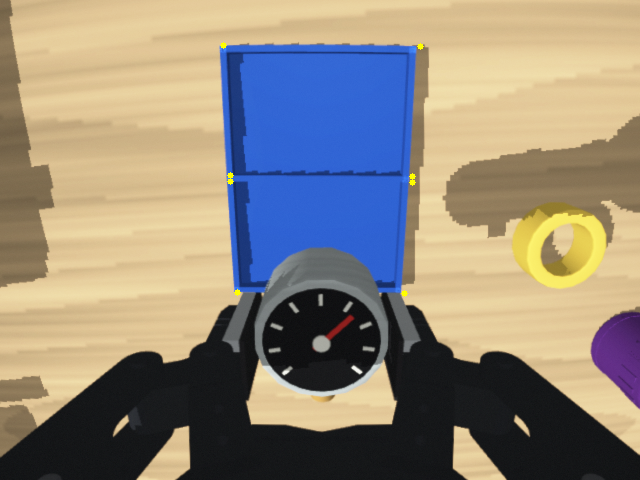

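The blue tray outline agrees within 2 mm, so I place the gauge.

Request:
arm_command:
  series: [1, 0, 40, 0, 0.3, 0, 0, 40, 0, 0.3, 0, 0, 24, 0, 0.3, 0, 0, 8.5, 0, 0.3, 0, 0, 0, 0, 0.3, 0, 0, 0, 0, 0.3, 0, 0, 0, 0, 0.3]

```text
clock: 22.43
position: [460.7, 306.5, 27.6]
tool_rot: [-3.14, 0.09, -0.002]
contact_force: [0.3, 0.3, -1.5]
grip_width: 0.538
gripper_force: 65.0
```

Request:
arm_command:
  series: [0, 0, 1, 0, 0.3, 0, 0, 0, 0, 0.3, 0, 0, 0, 0, 0.75, 0, 0, 0, 0, 0.75, 0, 0, 0, 0, 0.75, 0, 0, -15, 0, 0.75, 0, 0, -35, 0, 0.75, 0, 0, -35, 0, 1, 0, 0, -35, 0, 1, 0, 0, -30, 0, 1, 0, 0, 0, 0, 1]

```text
clock: 23.35
position: [463.3, 308.2, 182.2]
tool_rot: [-3.134, 0.092, -0.014]
contact_force: [1.5, 0.1, -0.4]
grip_width: 0.999
gripper_force: 0.0
```

```bash
python3 -c "
from h import *
go((687.5,58.5,178),-93.4)"
```

```text
t 23.35 pos [463.3 308.2 182.2] yaw -93.3 q6 2.19 w 1.0 shift [238.3 236.2   4.8] n 8.4 turn 0.05699687097077799
tilt z [ 0.009  0.006 -1.   ]
```

Request:
arm_command:
  series: [26.7, 26.2, 0, 0, 0.7, 26.7, 26.2, 0, 0, 0.7, 26.7, 26.2, 0, 0, 0.7, 26.7, 26.2, 0, 0, 0.7, 26.7, 26.2, 0, 0, 0.7, 26.7, 26.2, 0, 0, 0.7, 26.7, 26.2, 0, 0, 0.7, 26.7, 26.2, 0, 0, 0.7, 26.7, 26.2, 0, 0, 0.7, 0, 0, 0, 0, 0.7, 0, 0, 0, 0, 0.7]

```text
clock: 24.27
position: [686.9, 54.9, 175.1]
tool_rot: [-3.14, 0.096, 0.001]
contact_force: [-0.6, -0.5, -0.2]
grip_width: 0.703
gripper_force: 0.0
```

```bash
python3 -c "
from h import *
go((687.5,58.5,22),-93.4)
c,im=wrist('w10')
print(proj(c,(687.5,58.5,54)))"
```

```text
t 24.27 pos [686.9  54.9 175.1] yaw -93.5 q6 1.69 w 0.7 shift [  0.4  -3.6 153.1] n 3.8 turn -0.1198489976814443
tilt z [-0.  0. -1.]
[315.18369491 232.83548011]
```

View pics/w10.png

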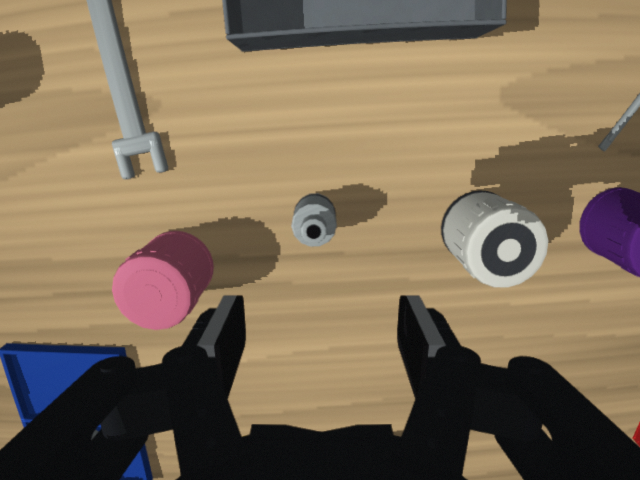

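Steel top at (314,231), as predicted; neighbours are clear.

Request:
arm_command:
  series: [0.5, -4, 40, 0, 0.7, 0, 0, 40, 0, 0.7, 0, 0, 40, 0, 0.7, 0, 0, 33, 0, 0.7, 0, 0, 0, 0, 0.7, 0, 0, 0, 0, 0.1, 0, 0, 0, 0, 0.1, 0, 0, 0, 0, 0.1, 0, 0, 0, 0, 0.1, 0, 0, 0, 0, 0.1, 0, 0, 0, 0, 0.1, 0, 0, 0, 0, 0.1]

```text
clock: 25.32
position: [688.7, 61.1, 25.7]
tool_rot: [-3.14, 0.092, -0.006]
contact_force: [-1.0, 2.3, 8.1]
grip_width: 0.352
gripper_force: 60.0
```

```bash
python3 -c "
from h import *
go((535,302,140),-93.4)"
```

```text
t 25.32 pos [688.7  61.1  25.7] yaw -93.4 q6 1.7 w 0.35 shift [-167.1 -231.6 -114.8] n 7.7 turn 0.04211670223716624
tilt z [ 0.004  0.001 -1.   ]
```

Request:
arm_command:
  series: [0, 0, -38, 0, 0.1, 0, 0, -40, 0, 0.1, 0, 0, -40, 0, 0.1, -20.9, -28.9, 0, 0, 0.1, -20.9, -28.9, 0, 0, 0.1, -20.9, -28.9, 0, 0, 0.1, -20.9, -28.9, 0, 0, 0.1, -20.9, -28.9, 0, 0, 0.1, -20.9, -28.9, 0, 0, 0.1, -20.9, -28.9, 0, 0, 0.1, -20.9, -28.9, 0, 0, 0.1, 0, 0, 0, 0, 0.1]

```text
clock: 26.32
position: [530.6, 305.8, 141.9]
tool_rot: [-3.139, 0.085, 0.0]
contact_force: [-0.5, -0.6, -0.4]
grip_width: 0.355
gripper_force: 59.7
```

Request:
arm_command:
  series: [0, 0, 0, 0, 0.1]

```text
clock: 26.4
position: [532.9, 302.9, 141.9]
tool_rot: [-3.14, 0.087, -0.002]
contact_force: [0.0, -0.1, -1.7]
grip_width: 0.359
gripper_force: 59.7
```

```bash
python3 -c "
from h import *
go((535,302,29.8),-93.4)"
```

```text
t 26.4 pos [532.9 302.9 141.9] yaw -93.2 q6 2.12 w 0.36 shift [  2.1   0.8 112.1] n 2.8 turn 0.24342186441175784
tilt z [ 0.001  0.001 -1.   ]
```

Request:
arm_command:
  series: [1, 0, 40, 0, 0.1, 0, 0, 40, 0, 0.1, 0, 0, 22, 0, 0.1, 0, 0, 10, 0, 0.1, 0, 0, 0, 0, 0.1, 0, 0, 0, 0, 0.1, 0, 0, 0, 0, 0.1]

```text
clock: 26.98
position: [535.8, 300.7, 29.8]
tool_rot: [-3.14, 0.094, -0.002]
contact_force: [-0.1, 0.1, -0.9]
grip_width: 0.357
gripper_force: 64.9
```

Request:
arm_command:
  series: [0, 0, 0.5, 0, 0.1, 0, 0, 0, 0, 0.65, 0, 0, 0, 0, 0.65, 0, 0, 0, 0, 0.65, 0, 0, -15, 0, 0.65, 0, 0, -35, 0, 0.65, 0, 0, -35, 0, 1, 0, 0, -35, 0, 1, 0, 0, -40, 0, 1, 30, 0, 0, 0, 1, 0, 0, 0, 0, 1]

```text
clock: 27.9
position: [569.9, 300.6, 194.1]
tool_rot: [-3.135, 0.092, -0.016]
contact_force: [0.6, -0.1, -0.1]
grip_width: 1.002
gripper_force: 0.0
```

```bash
python3 -c "
from h import *
a=wrist('w11')[1]; b=arm.get_image('top')
b=b[100:360,90:540]
cv2.imwrite('pics/fin.png',np.vstack([cv2.resize(a[:,100:540],(330,360)).copy() if 0 else cv2.copyMakeBorder(cv2.resize(a,(440,330)),0,0,0,10,0),b]))"
```

```text
(no output)
```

View pics/fin.png

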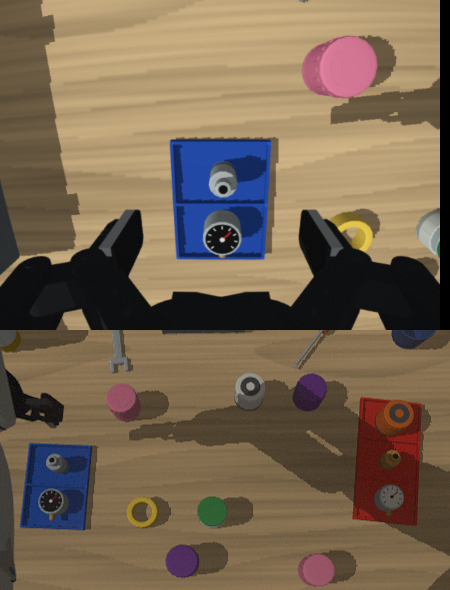

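Both kits stand as asked, upright in separate bays; the white filter, jar and tape roll have not moved.

```bash
python3 -c "
from station import arm
print(arm.hand_in())"
```

```text
the job is handed in; nothing more can be done
None
```

Job handed in at about 28 s on the robot's clock: the orange filter, white gauge and brass coupling are in the red tray and the black gauge and steel coupling in the blue one, each upright in its own bay, and the white filter, jar and tape roll were not touched; the hand-in returned no verdict.

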